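# First cross pair of wing screws on a gasketed enclosure cover

## Robot

A 6-joint arm with a two-finger parallel gripper is mounted at the origin on a cart in front of the work surface, level with it; the furniture and walls round the work are solid. World frame = base frame: x ahead of the robot, y to its left, z up, the work surface at z = 0. Lengths are in mm, angles in degrees, forces in N, time in s.
With the tool pointing down it reaches from about 250 to 775 mm from the base axis. Payload 4 kg.
Tool frame: the origin (TCP) lies at the very end of the fingers, on their centre line; the grasp point (between the pads) lies 19 mm behind it; x points along the fingers, y is the direction in which the jaws open and shut, and the axes are right-handed (so a half turn about x gives the same grasp; the last joint's range is limited). The gripper opens to 94 mm and grips with 3 to 60 N. Pads are 16 mm wide; open, the fingers measure 119 mm over their backs; the gripper's body (75 mm by 177 mm) begins 78 mm behind the grasp point.
Start: joints at [-80.965, 4.996, 78.535, -0, 96.463, -5.907], TCP at [141.816, -531.421, 205.506] pointing down, gripper open.
Joint ranges: [-177.83, 177.83], [-43.37, 116.18], [15.69, 146.23], [-61.86, 241.86], [9.47, 152.12], [-147.06, 147.06]. Speed limits (degrees/s): [159.86, 159.86, 180, 180, 180, 180].

## Interface

Orientations are given as [roll, pitch, yaw] about the fixed x, y, z axes, in that order (R = Rz(yaw) Ry(pitch) Rx(roll)).
In Python, from cell import monitor, snapshot, ticket gives the robot as it stands. The module is installed in compiled form; this text tells all that it offers.
- The arm moves only by the tool carry_out, never from a script. Its argument "plan" is a list that holds one entry, the list of rows, each a list of 4 numbers: the shift along the tool's x, y, z in cm, then the turn about the tool's x in degrees. In form: [[[dx, dy, dz, roll], ...]]. A call has exactly 8 rows; each row shifts and turns the pose as measured when the row begins, along the tool's axes as they then stand; what a row does not reach is not made up. A row lasts 1/10 s, in which the tool goes at most 50 mm and 8.59 degrees, less where a joint would pass 70% of its speed; a pose out of reach is approached as far as the arm can. A call with a gripper value outside its range is refused whole. "jaw" is the finger opening in cm, from 0 to 9.4, set as the call begins (left out, the last holds). The fingers move at their own pace and stop on an object; the grip force is fixed at half the most. Time passes only in rows, so rows that do not move let the fingers close, or fill a call up. It gives the time, the measured TCP pose, the force and the opening at its end, in the units of the state.
- monitor.state(): the state, without advancing time (a new reading comes with each control period).
- snapshot(name): name is "scene" or "side" or "wrist"; returns a dict with "image" (480x640x3 uint8, blue, green, red), "z_map" (480x640 float32, mm along the optical axis (not along the pixel's ray), 0 where there is no reading), "fov_y" (degrees; the focal length in pixels is half the picture's height over the tangent of half this angle, whatever the lens; pixels are square), "cx", "cy" (the principal point, pixels), "R" (3x3) and "t" (3): a world point X has camera coordinates R X + t. Camera axes: x right, y down, z forward; pixel columns grow to the right and rows downward; lengths in mm; the calibration is good to about 2 mm. A picture is of the moment at which its call begins.
- ticket.job_done(): hands the job in, once; it reports no verdict.
The state is a dict: "time_s": time; "joints": joint angles; "qvel": joint speeds; "joint_torque": joint torques, N m; "tcp_pos": TCP position; "eef_rot": TCP orientation; "contact_force": force on the tool from outside, world axes, zero at the start; "torque": the same for the moment, N m; "width": finger opening in mm.
Only numpy, scipy, OpenCV 4.12 (cv2) and the standard library are available. Lean on these libraries where they do the work, as an engineer would, in place of code of your own. Each camera call takes 0.05 s, during which the arm holds its last target.

## Task

The gasketed cover of the metal enclosure on the table is on but its four wing screws are loose. Pull it down evenly in cross order: first turn the wing screw beside the black cable gland clockwise until it is fully tight, then fully tighten the one diagonally across the cover from it. Leave the other two loose for now, so that the gasket can settle.

Things in the scene. Friction and masses are not known exactly. Their poses are not given: they have to be found in the camera images.
- box: Grey metal enclosure fixed to the table, 170 (x) by 140 (y) mm, 68 mm high with its bright cover; origin under its centre, z up. Four alike wing screws at x, y = +-65, +-50 mm. The black gland sticks out 28 mm from the +y long side at x = +61 mm, 32 mm up, beside the first screw (+65, +50).
- screw_gland_wings (a point): Grip point of the first steel wing screw, at the corner by the black gland. Its wings form an upright bar 42 mm long and 8 mm thick, from 86 to 111 mm above the table, on an 8 mm shank with a 17 mm foot; this point is 99.5 mm up, on the upright turning axis, with free room 22 mm below it. x runs along the wings, y across their 8 mm thickness (pinch them along y), z up.
- screw_gland (a joint): Turn of the first screw in rad: grows clockwise seen from above, 0 to 0.25 at the start (loose), 1.3 at its hard stop = fully tight, where its wings lie parallel to the 170 mm sides of the enclosure. It turns stiffly (0.06 N m), stays where it is left, does not rise or sink.
- screw_across_wings (a point): The same point and axes on the second screw, an alike wing screw at the corner diagonally across the cover, 164 mm from the first.
- screw_across (a joint): Turn of the second screw in rad, as for the first: 0 to 0.25 at the start, 1.3 = fully tight.
- screw_other1 (a joint): Turn of one of the two screws to be left alone (it shares the gland's long side with the first screw), same meaning.
- screw_other2 (a joint): Turn of the other screw to be left alone (on the far long side, across the 140 mm width from the first screw), same meaning.

How it is judged:
By the outcome, as a careful person would: the job done as asked, in the order asked, and still so for the second after the job is handed in, with the robot touching nothing.
It also fails if it takes over 40 s, if anything falls off the work surface, if the arm or the gripper's body presses on something with over 40 N, if the wrist force passes 120 N, or if a joint passes its speed limit or range.

## Working session

There is one attempt and no reset: what is moved stays moved. The work goes in short steps, Python scripts to look and compute and a tool call to move; the robot and the scene stay as the last step left them, time stands still between calls to the robot, and variables do not carry over. Pictures are saved under pics/ and viewed, and the job is handed in when it is done.

Besides the shell and the picture viewer there is one more tool, called as name(argument=value, ...) on one line, values as JSON. carry_out: Moves the arm, as the interface text tells. Its arguments: {"type":"object","properties":{"plan":{"type":"array"},"jaw":{"type":"number"}},"required":["plan"]}

```bash
mkdir -p pics; cat > h.py <<'E'
import numpy as np,cv2
from cell import monitor,snapshot,ticket
def f(s): return 240/np.tan(np.radians(s["fov_y"]/2))
def ray(s,u,v,z):
    d=np.array([(u-s["cx"])/f(s),(v-s["cy"])/f(s),1.]);R=np.array(s["R"]);t=np.array(s["t"])
    c=-R.T@t;d=R.T@d
    return c+d*(z-c[2])/d[2]
def cloud(s):
    Z=s["z_map"];v,u=np.mgrid[:480,:640]
    P=np.stack([(u-s["cx"])/f(s)*Z,(v-s["cy"])/f(s)*Z,Z],-1)
    return (P-np.array(s["t"]))@np.array(s["R"]),Z>0
def proj(s,X):
    p=np.array(s["R"])@X+np.array(s["t"]);return p[:2]/p[2]*f(s)+[s["cx"],s["cy"]]
E
python3 - <<'E'
from h import *
import pickle
S={}
for n in("scene","side","wrist"):
    s=snapshot(n);S[n]=s;cv2.imwrite(f"pics/{n}0.png",s["image"]);print(n,s["fov_y"],-np.array(s["R"]).T@s["t"])
pickle.dump(S,open("s0.pkl","wb"))
print(monitor.state())
E
```

```text
scene 45.44766979477744 [238.15423078 244.80131363 680.96966444]
side 54.5238866778913 [251.54396508 317.30776943 640.21772472]
wrist 58.47696422762003 [ 214.46707065 -512.46056554  384.41102412]
{'time_s': 0.15, 'joints': array([-8.09652186e+01,  5.03184060e+00,  7.86036501e+01, -5.41935394e-04,
        9.64622121e+01, -5.90729246e+00]), 'qvel': array([-0.06682718, -0.20346847, -0.23766766, -0.00794192, -0.05568479,
       -0.04043676]), 'joint_torque': array([ 6.69008805e-04, -3.40645158e+01, -3.02795362e+01,  7.17384252e-02,
        3.04705999e-02, -1.14943477e-04]), 'tcp_pos': array([ 141.73969598, -530.9961424 ,  204.56025019]), 'eef_rot': array([-95.59144729,  89.90229577,  99.35056602]), 'contact_force': array([1.05935723, 0.4452524 , 0.10101496]), 'torque': array([ 0.01404645, -0.02019165, -0.00905597]), 'width': 94.03769168969083}
```

View pics/scene0.png

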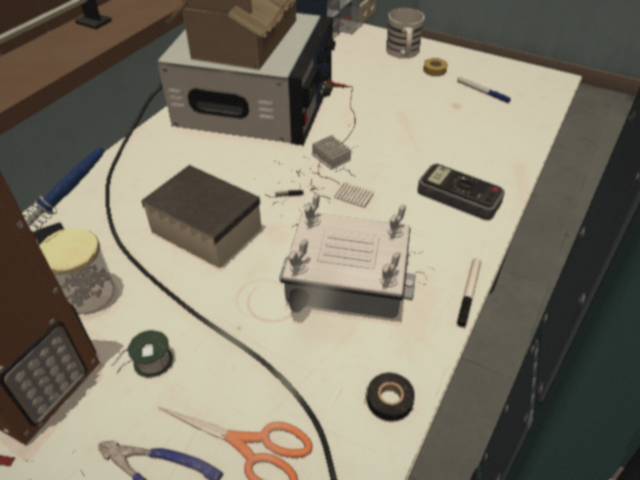

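View pics/side0.png

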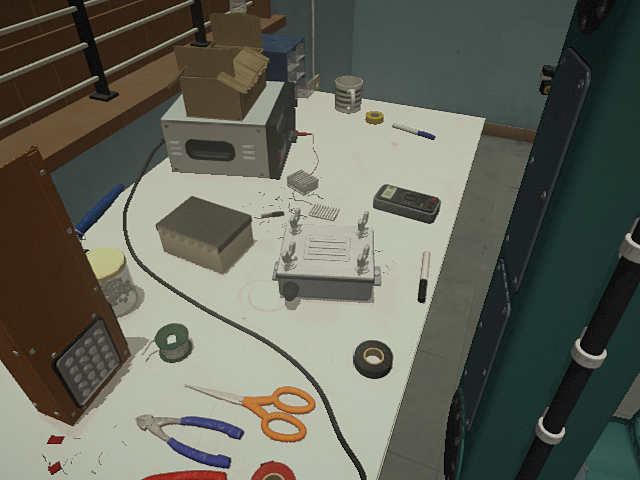

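View pics/wrist0.png

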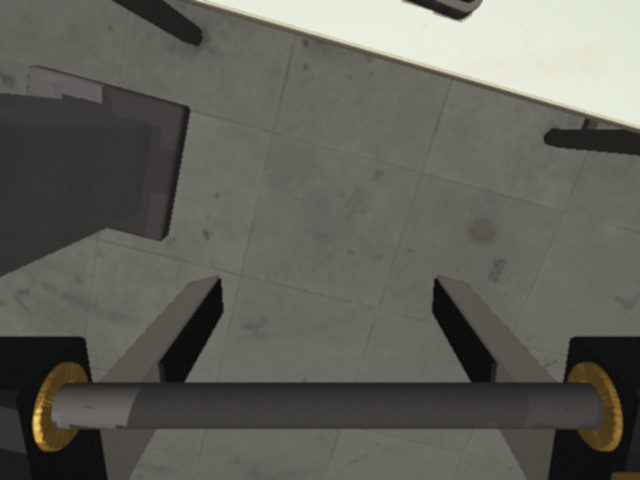

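The scene view shows the bright cover around (350,250) with four wing screws at about (312,210), (396,222), (298,258) and (388,268). The dark gland is at about (298,297), below the (298,258) screw. In the side view the gland is at (290,290). The wrist camera does not see the box yet. Next I measure from the depth clouds.

```bash
python3 - <<'E'
from h import *
import pickle
S=pickle.load(open("s0.pkl","rb"))
for n,win in(("scene",(180,330,260,440)),("side",(200,310,255,400))):
    s=S[n];P,ok=cloud(s);m=np.zeros_like(ok);m[win[0]:win[1],win[2]:win[3]]=1
    m&=ok
    q=P[m];print(n,"table z",np.median(P[ok&(abs(P[...,2])<15)][:,2]))
    c=q[(q[:,2]>55)&(q[:,2]<75)];print("cover z",np.median(c[:,2]))
    top=c[abs(c[:,2]-np.median(c[:,2]))<4]
    print(cv2.minAreaRect(top[:,:2].astype(np.float32)),len(top))
    w=(m&(P[...,2]>84)&(P[...,2]<118)).astype(np.uint8)
    N,L,st,ce=cv2.connectedComponentsWithStats(w)
    for i in range(1,N):
        if st[i,4]>15:
            p=P[L==i];r=cv2.minAreaRect(p[:,:2].astype(np.float32))
            print(ce[i].round(),st[i,4],p.min(0).round(),p.max(0).round(),p.mean(0).round(1),r)
    x=cv2.resize(s["image"][win[0]:win[1],win[2]:win[3]],None,fx=4,fy=4,interpolation=cv2.INTER_CUBIC)
    cv2.imwrite(f"pics/{n}_crop.png",x)
E
```

```text
scene table z -0.07652989154535961
cover z 68.1055925748189
((482.18902587890625, -294.81396484375), (171.98963928222656, 144.68466186523438), 17.949899673461914) 6837
[312. 207.] 210 [ 554. -344.   85.] [ 563. -301.  113.] [ 557.4 -319.9  100.9] ((558.2820434570312, -322.1952209472656), (8.867531776428223, 43.28036880493164), 0.7123295068740845)
[397. 218.] 205 [ 430. -381.   84.] [ 441. -341.  112.] [ 434.3 -359.4  101.3] ((435.0887756347656, -360.7755126953125), (40.834564208984375, 8.489253997802734), 84.15209197998047)
[298. 254.] 265 [ 523. -247.   84.] [ 534. -206.  113.] [ 526.9 -225.4  100.7] ((528.3521118164062, -226.70452880859375), (40.942928314208984, 8.703643798828125), 85.43962860107422)
[391. 266.] 242 [ 399. -288.   85.] [ 411. -246.  112.] [ 403.7 -264.4  101.9] ((404.04833984375, -266.962890625), (42.95908737182617, 9.237937927246094), 82.98246002197266)
side table z -0.16346038312328862
cover z 67.97859025496766
((482.2814025878906, -294.9043273925781), (172.72879028320312, 145.35955810546875), 18.80768585205078) 3959
[295. 217.] 128 [ 555. -343.   85.] [ 563. -302.  111.] [ 558.  -320.4  100.8] ((559.2373657226562, -322.3632507324219), (7.721069812774658, 41.262176513671875), 1.5498290061950684)
[363. 221.] 125 [ 430. -383.   84.] [ 441. -342.  112.] [ 435.  -359.8  100.9] ((435.9685363769531, -362.5145568847656), (40.641998291015625, 8.562149047851562), 84.59020233154297)
[289. 252.] 171 [ 523. -249.   84.] [ 533. -206.  113.] [ 527.3 -225.9  100.6] ((528.7830810546875, -227.25106811523438), (42.68031692504883, 8.69258975982666), 86.3705062866211)
[363. 256.] 149 [ 400. -289.   84.] [ 411. -248.  112.] [ 404.2 -265.   101.9] ((404.9258728027344, -268.58984375), (41.53070831298828, 7.613160133361816), 83.82068634033203)
```

View pics/scene_crop.png

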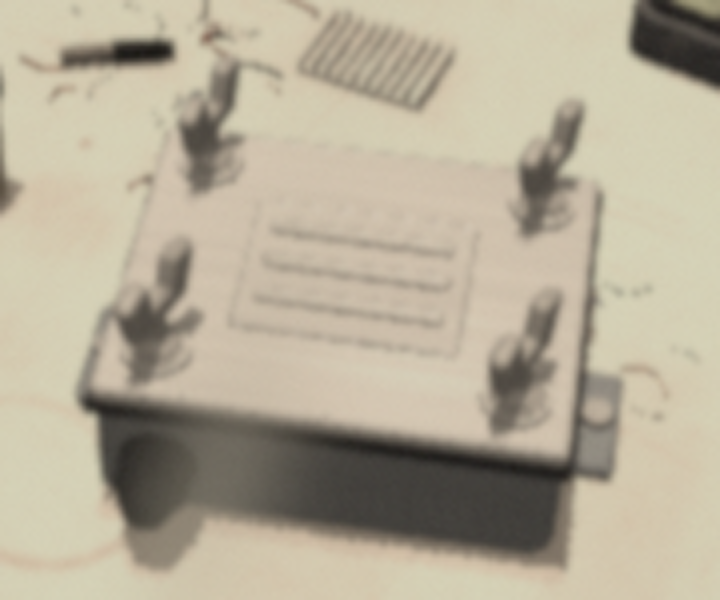

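View pics/side_crop.png

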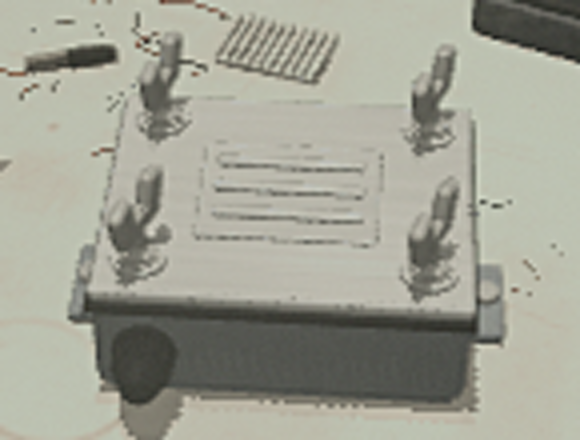

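The gland is on the side facing the camera, at the left: scene crop (155,480) and side crop (145,365). So the first screw is at about (528.5,-227) and the second at about (435.5,-361.6). Now I check clearances and work out the move to a wrist view of the first screw.

```bash
cat >> h.py <<'E'
from scipy.spatial.transform import Rotation as Ro
def tool():
    s=monitor.state();R=Ro.from_euler("xyz",s["eef_rot"],degrees=True).as_matrix();return np.array(s["tcp_pos"]),R,s
def to(X,yaw=None):
    p,R,s=tool()
    d=R.T@(np.array(X)-p)/10
    ya=np.degrees(np.arctan2(R[1,1],R[0,1]))
    print("t",round(s["time_s"],2),"tcp",p.round(1),"xaxis",R[:,0].round(3),"yaxis yaw",ya.round(1),"j",s["joints"].round(1),"w",round(s["width"],1),"F",s["contact_force"].round(1),"M",s["torque"].round(2))
    print("shift cm",d.round(2), "" if yaw is None else "roll %.1f"%(((ya-yaw)+180)%360-180))
E
python3 - <<'E'
from h import *
import pickle
S=pickle.load(open("s0.pkl","rb"))
to([528.5,-227,220],-4)
to([528.5,-227,220],176)
for n in S:
    P,ok=cloud(S[n]);q=P[ok]
    for lo,hi in((100,135),(135,170),(170,400)):
        m=(q[:,2]>lo)&(q[:,2]<hi)&(q[:,0]>0)&(q[:,0]<800)&(q[:,1]>-750)&(q[:,1]<0)
        a=q[m]
        if len(a): 
            H,xe,ye=np.histogram2d(a[:,0],a[:,1],bins=[np.arange(0,801,80),np.arange(-750,1,75)]);print(n,lo);print([(int(xe[i]),int(ye[j]),int(H[i,j])) for i,j in zip(*np.nonzero(H>5))])
E
```

```text
t 0.15 tcp [ 141.7 -531.   204.6] xaxis [-0.     0.002 -1.   ] yaxis yaw -75.1 j [-81.    5.   78.6  -0.   96.5  -5.9] w 94.0 F [1.1 0.4 0.1] M [ 0.01 -0.02 -0.01]
shift cm [ -1.5  -19.4  -45.21] roll -71.1
t 0.15 tcp [ 141.7 -531.   204.6] xaxis [-0.     0.002 -1.   ] yaxis yaw -75.1 j [-81.    5.   78.6  -0.   96.5  -5.9] w 94.0 F [1.1 0.4 0.1] M [ 0.01 -0.02 -0.01]
shift cm [ -1.5  -19.4  -45.21] roll 108.9
scene 100
[(320, -300, 7), (400, -450, 18), (400, -375, 98), (400, -300, 135), (480, -375, 85), (480, -300, 69), (480, -225, 72), (560, -375, 27), (640, -600, 154), (720, -750, 234), (720, -675, 209), (720, -600, 765), (720, -150, 342), (720, -75, 308)]
scene 135
[(160, -75, 18), (640, -600, 82), (720, -750, 411), (720, -675, 667), (720, -600, 1113)]
scene 170
[(160, -75, 1289), (720, -675, 210), (720, -600, 751), (720, -525, 137)]
side 100
[(400, -450, 12), (400, -375, 61), (400, -300, 88), (480, -375, 54), (480, -300, 48), (480, -225, 44), (560, -375, 19), (640, -600, 84), (720, -750, 126), (720, -675, 111), (720, -600, 478), (720, -150, 208), (720, -75, 164)]
side 135
[(160, -75, 31), (640, -600, 46), (720, -750, 217), (720, -675, 362), (720, -600, 619)]
side 170
[(0, -75, 552), (160, -675, 38), (160, -600, 331), (160, -75, 1151), (720, -750, 15), (720, -675, 124), (720, -600, 416), (720, -525, 65)]
wrist 170
[(80, -600, 3740), (80, -525, 20125), (160, -600, 27232), (160, -525, 13341)]
```

carry_out(plan=[[[-0.2,-1.74,-4.04,-5],[-0.2,-1.38,-4.18,-5],[-0.2,-1.0,-4.28,-5],[-0.2,-0.64,-4.35,-5],[-0.2,-0.25,-4.4,-5],[-0.2,0.13,-4.4,-5],[-0.2,0.5,-4.37,-5],[-0.2,0.9,-4.3,-5]]], jaw=4)

```text
time_s: 0.95
tcp_pos: [420.7, -305.6, 216.5]
eef_rot: [-114.9, 89.5, 120.9]
contact_force: [0.4, -1.2, 0.8]
width: 40.3
```

```bash
python3 - <<'E'
from h import *
to([528.5,-227,200],-4)
E
```

```text
t 0.95 tcp [ 420.7 -305.6  216.5] xaxis [-0.004  0.007 -1.   ] yaxis yaw -34.2 j [-42.3   1.4  81.1   0.1  98.   -8.1] w 40.3 F [ 0.4 -1.2  0.8] M [-0.01 -0.05  0.  ]
shift cm [  1.66   4.51 -12.56] roll -30.2
```

```bash
cat > w.py <<'E'
from h import *
import sys
s=snapshot("wrist");cv2.imwrite(f"pics/{sys.argv[1]}.png",s["image"])
P,ok=cloud(s);p0,_,_=tool()
w=(ok&(P[...,2]>101)&(P[...,2]<116)&(P[...,0]>360)&(P[...,0]<600)&(P[...,1]>-400)&(P[...,1]<-180)).astype(np.uint8)
N,L,st,ce=cv2.connectedComponentsWithStats(w)
for i in range(1,N):
    if st[i,4]>60:
        p=P[L==i];r=cv2.minAreaRect(p[:,:2].astype(np.float32));b=cv2.boxPoints(r);e=[b[1]-b[0],b[2]-b[1]];e=max(e,key=np.linalg.norm)
        print(ce[i].round(),st[i,4],"zmax %.1f"%np.percentile(p[:,2],98),"c",np.round(r[0],1),"size",np.round(r[1],1),"wing yaw %.1f"%(np.degrees(np.arctan2(e[1],e[0]))%180))
c=P[ok&(abs(P[...,2]-68)<4)];c=c[(abs(c[:,0]-482)<130)&(abs(c[:,1]+295)<130)]
print("cover",cv2.minAreaRect(c[:,:2].astype(np.float32)),np.median(c[:,2]))
E
python3 w.py w1
```

```text
[394.  22.] 391 zmax 112.4 c [ 532.6 -216.2] size [16.2  8.3] wing yaw 84.7
[414.  61.] 355 zmax 112.5 c [ 530.8 -242.2] size [16.6  8.6] wing yaw 88.0
[509. 125.] 338 zmax 112.5 c [ 561.8 -311. ] size [ 8.3 16.4] wing yaw 95.0
[529. 157.] 360 zmax 112.1 c [ 562.9 -337.1] size [ 8.1 16.3] wing yaw 90.9
[272. 186.] 278 zmax 112.3 c [ 409.8 -256. ] size [16.   8.5] wing yaw 84.3
[291. 219.] 269 zmax 112.2 c [ 407.  -282.1] size [16.1  8.2] wing yaw 84.1
[384. 270.] 185 zmax 111.9 c [ 440.4 -349.5] size [13.4  8. ] wing yaw 82.8
cover ((485.5677185058594, -296.74609375), (172.47406005859375, 142.22633361816406), 17.920085906982422) 68.93669415442461
```

View pics/w1.png

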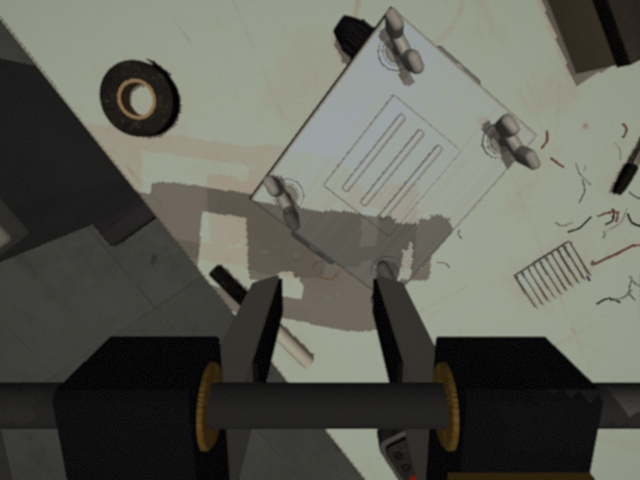

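The wrist view confirms the black gland at (352,35), beside the screw at (403,42). The wrist estimate of that screw's axis is (531.7,-229.2), about 3 mm from the fixed cameras' figure. I'll hover above it and look again.

carry_out(plan=[[[0.9,0.78,-2.09,-5],[0.9,0.96,-2.0,-5],[0.9,1.13,-1.92,-5],[0.9,1.29,-1.82,-5],[0.9,1.45,-1.7,-5],[0.9,1.59,-1.57,-5],[0,0,0,0],[0,0,0,0]]], jaw=4)

```text
time_s: 1.8
tcp_pos: [537.3, -214.8, 158.7]
eef_rot: [-157.4, 89.2, 110.3]
contact_force: [0.7, -0.1, -0.5]
width: 40.1
```

```bash
python3 w.py w2; python3 - <<'E'
from h import *
to([530,-228,82],-4)
E
```

```text
[317. 261.] 338 zmax 112.1 c [ 532.8 -214.7] size [14.3  8. ] wing yaw 87.6
[316. 304.] 377 zmax 112.3 c [ 530.9 -242. ] size [16.4  7.9] wing yaw 84.3
[114. 329.] 284 zmax 111.5 c [ 410.7 -252.9] size [11.5  7.6] wing yaw 79.3
[373. 442.] 322 zmax 111.9 c [ 563.1 -336.9] size [ 7.9 15.9] wing yaw 92.1
cover ((485.82080078125, -296.0374450683594), (171.07899475097656, 141.9357147216797), 17.98430061340332) 68.73432396039334
t 1.85 tcp [ 537.1 -214.8  158.6] xaxis [-0.005  0.013 -1.   ] yaxis yaw -2.2 j [-27.7   9.8  78.5   0.5  92.3 -25.5] w 40.3 F [-1.2 -0.3  0.8] M [ 0.   -0.03  0.03]
shift cm [ 7.64 -0.62  1.45] roll 1.8
```

View pics/w2.png

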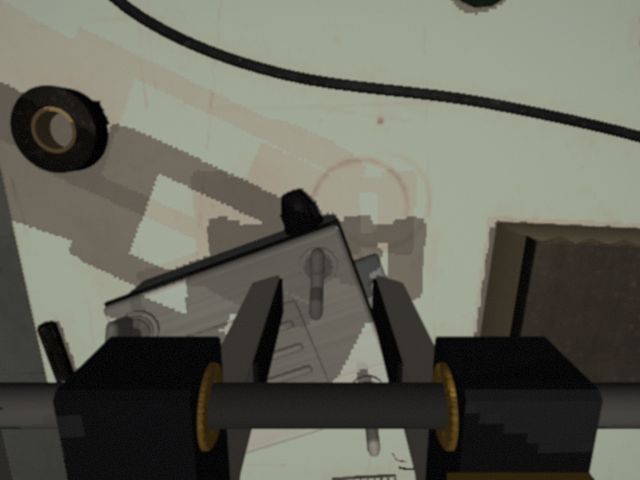

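```bash
python3 - <<'E'
from h import *
s=snapshot("wrist");p,R,_=tool()
print(proj(s,p),s["cx"],s["cy"],-np.array(s["R"]).T@s["t"],p)
P,ok=cloud(s)
T=(P-p)@R   # tool coords
m=ok&(T[...,0]>-25)&(T[...,0]<3)&(abs(T[...,1])<45)&(abs(T[...,2])<25)
for sg in(-1,1):
    q=T[m&(np.sign(T[...,1])==sg)];print(len(q),q.min(0).round(1),q.max(0).round(1),np.percentile(q,[5,50,95],axis=0).round(1).tolist())
for v in (285,300,320): print(v,[ (u,int(s["z_map"][v,u])) for u in range(225,425,6)])
E
```

```text
[323.54483858 295.50250727] 327.2672049111418 237.688860161633 [ 542.31592111 -143.69594622  339.46194315] [ 537.04860107 -215.1683914   159.011244  ]
824 [-24.9 -30.3 -10.6] [  0.4 -18.    7.8] [[-24.0, -28.9, -10.2], [-14.9, -20.8, -9.6], [-2.7, -18.2, 4.8]]
828 [-25.   21.6 -10.6] [ 0.1 33.7  8.1] [[-24.1, 21.7, -10.2], [-14.6, 24.3, -9.6], [-2.6, 32.4, 5.1]]
285 [(225, 287), (231, 286), (237, 287), (243, 286), (249, 286), (255, 176), (261, 177), (267, 176), (273, 178), (279, 181), (285, 286), (291, 287), (297, 286), (303, 287), (309, 285), (315, 255), (321, 256), (327, 287), (333, 287), (339, 286), (345, 287), (351, 286), (357, 286), (363, 298), (369, 350), (375, 181), (381, 178), (387, 177), (393, 177), (399, 177), (405, 358), (411, 358), (417, 358), (423, 358)]
300 [(225, 291), (231, 288), (237, 289), (243, 289), (249, 162), (255, 162), (261, 161), (267, 161), (273, 166), (279, 176), (285, 289), (291, 290), (297, 288), (303, 290), (309, 289), (315, 243), (321, 245), (327, 288), (333, 289), (339, 288), (345, 291), (351, 289), (357, 290), (363, 288), (369, 354), (375, 181), (381, 165), (387, 162), (393, 162), (399, 161), (405, 162), (411, 162), (417, 363), (423, 361)]
320 [(225, 293), (231, 293), (237, 145), (243, 145), (249, 145), (255, 146), (261, 145), (267, 149), (273, 157), (279, 176), (285, 291), (291, 290), (297, 290), (303, 292), (309, 293), (315, 293), (321, 294), (327, 294), (333, 293), (339, 293), (345, 294), (351, 293), (357, 292), (363, 293), (369, 291), (375, 181), (381, 160), (387, 147), (393, 145), (399, 145), (405, 145), (411, 145), (417, 146), (423, 365)]
```

The calibrated wrist view shows the fingers centred about +1.8 mm in tool y and -2 mm in tool z from where the TCP should be. Correcting for that and averaging with the fixed views gives an axis of about (529.8,-229.3), with the wings at 86°.

carry_out(plan=[[[0,-0.32,0.8,0.9],[0,-0.31,0.78,0.9],[1.3,0,0,0],[1.3,0,0,0],[1.3,0,0,0],[1.3,0,0,0],[1.3,0,0,0],[0,0,0,0]]], jaw=4)

```text
time_s: 2.7
tcp_pos: [526.2, -233.8, 88.3]
eef_rot: [-154.3, 89.3, 111.1]
contact_force: [0.4, -0.1, -1.0]
width: 40.0
```

```bash
python3 w.py w3; python3 - <<'E'
from h import *
to([529.8,-229.3,82],-4)
s=snapshot("side");cv2.imwrite("pics/s3.png",cv2.resize(s["image"][150:330,200:420],None,fx=3,fy=3))
E
```

```text
[335. 266.] 671 zmax 112.3 c [ 532.8 -214.8] size [14.7  7.5] wing yaw 85.6
[267. 298.] 601 zmax 115.7 c [ 506.2 -229.3] size [ 9.4 21.5] wing yaw 119.1
[388. 298.] 607 zmax 115.6 c [ 550.4 -232.6] size [21.6  9.5] wing yaw 51.5
[336. 326.] 743 zmax 112.1 c [ 531.  -241.9] size [16.8  7.6] wing yaw 85.5
[ 57. 370.] 578 zmax 110.8 c [ 410.9 -252. ] size [8.7 9.5] wing yaw 153.6
[ 56. 438.] 153 zmax 112.4 c [ 405.7 -283.2] size [13.2  4.9] wing yaw 80.6
[410. 464.] 167 zmax 111.1 c [ 559.1 -310.4] size [ 2.4 12.9] wing yaw 91.7
cover ((485.02264404296875, -296.487060546875), (172.4046630859375, 142.21286010742188), 17.81672477722168) 68.73128444775351
t 2.75 tcp [ 526.8 -234.1   89.4] xaxis [-0.003  0.011 -1.   ] yaxis yaw -4.6 j [-29.9  11.5  84.5   0.5  84.5 -25.3] w 40.2 F [0.5 0.5 0.5] M [-0.01 -0.09  0.03]
shift cm [ 0.74  0.27 -0.5 ] roll -0.6
```

View pics/w3.png

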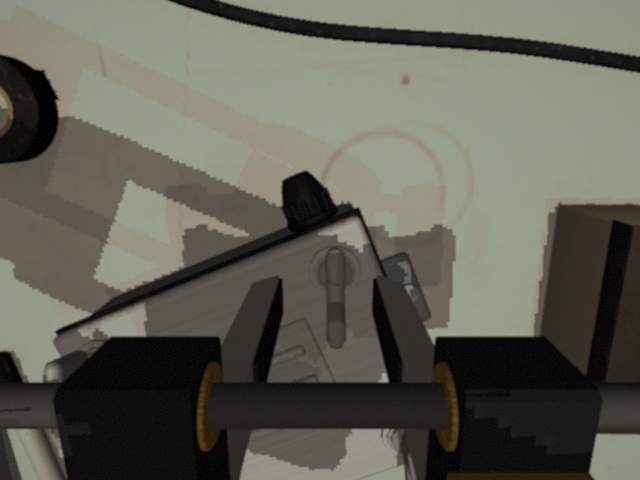

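View pics/s3.png

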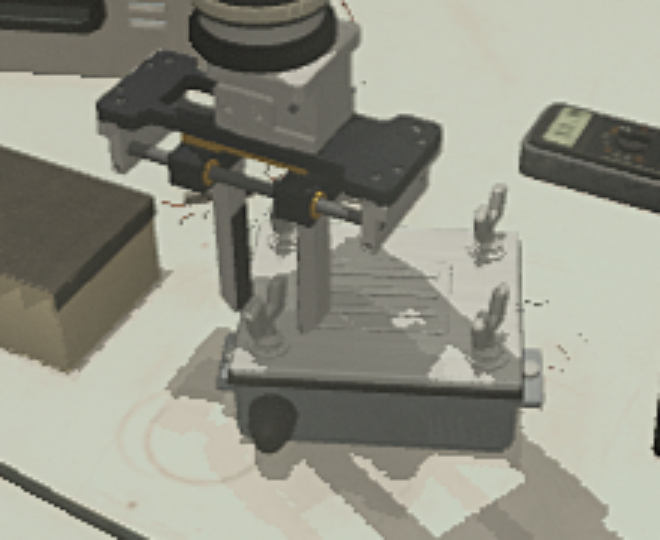

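The wing bar at (336,295) lies between the fingers but off centre, about 3.5 mm in tool y. I'll make the small correction, then close.

carry_out(plan=[[[0.2,0.15,-0.25,-0.3],[0.3,0.15,-0.25,-0.3],[0.24,0,0,0],[0,0,0,0],[0,0,0,0],[0,0,0,0],[0,0,0,0],[0,0,0,0]]], jaw=4)

```text
time_s: 3.6
tcp_pos: [533.5, -230.0, 86.3]
eef_rot: [148.8, 89.5, 54.9]
contact_force: [0.5, -0.3, -0.3]
width: 40.2
```

```bash
python3 - <<'E'
from h import *
to([530.1,-229.5,82],-4)
E
```

```text
t 3.6 tcp [ 533.5 -230.    86.3] xaxis [ 0.005  0.007 -1.   ] yaxis yaw -3.9 j [-29.2  11.8  84.5   0.5  83.6 -25.3] w 40.2 F [ 0.5 -0.3 -0.3] M [-0.03 -0.01 -0.04]
shift cm [ 0.43 -0.35 -0.02] roll 0.1
```

carry_out(plan=[[[0.3,-0.3,0,0],[0.2,0,0,0],[0,0,0,0],[0,0,0,0],[0,0,0,0],[0,0,0,0],[0,0,0,0],[0,0,0,0]]], jaw=4)

```text
time_s: 4.4
tcp_pos: [530.1, -229.8, 80.8]
eef_rot: [149.7, 89.5, 55.8]
contact_force: [0.1, -0.4, -0.9]
width: 40.4
```

```bash
python3 - <<'E'
from h import *
for i in range(2): to([530.1,-229.5,82],-4)
s=snapshot("wrist")
for i in range(2): to([530.1,-229.5,82],-4)
E
```

```text
t 4.4 tcp [ 530.1 -229.8   80.8] xaxis [ 0.005  0.007 -1.   ] yaxis yaw -3.9 j [-29.3  11.7  85.3   0.5  83.  -25.5] w 40.4 F [ 0.1 -0.4 -0.9] M [-0.01 -0.06  0.01]
shift cm [-0.12 -0.01 -0.03] roll 0.1
t 4.4 tcp [ 530.1 -229.8   80.8] xaxis [ 0.005  0.007 -1.   ] yaxis yaw -3.9 j [-29.3  11.7  85.3   0.5  83.  -25.5] w 40.4 F [ 0.1 -0.4 -0.9] M [-0.01 -0.06  0.01]
shift cm [-0.12 -0.01 -0.03] roll 0.1
t 4.45 tcp [ 530.2 -229.9   80.8] xaxis [ 0.005  0.007 -1.   ] yaxis yaw -3.9 j [-29.3  11.7  85.3   0.5  83.  -25.5] w 39.8 F [ 0.5  0.5 -0.3] M [-0.04 -0.11 -0.02]
shift cm [-0.12 -0.01 -0.04] roll 0.1
t 4.45 tcp [ 530.2 -229.9   80.8] xaxis [ 0.005  0.007 -1.   ] yaxis yaw -3.9 j [-29.3  11.7  85.3   0.5  83.  -25.5] w 39.8 F [ 0.5  0.5 -0.3] M [-0.04 -0.11 -0.02]
shift cm [-0.12 -0.01 -0.04] roll 0.1
```

Centred. Now I close the jaws.

carry_out(plan=[[[0,0,0,0],[0,0,0,0],[0,0,0,0],[0,0,0,0],[0,0,0,0],[0,0,0,0],[0,0,0,0],[0,0,0,0]]], jaw=0)

```text
time_s: 5.25
tcp_pos: [530.0, -229.9, 80.9]
eef_rot: [150.9, 89.5, 57.0]
contact_force: [0.5, -0.4, -1.1]
width: 7.7
```

```bash
python3 - <<'E'
from h import *
to([530.1,-229.5,82],-4)
E
```

```text
t 5.25 tcp [ 530.  -229.9   80.9] xaxis [ 0.004  0.007 -1.   ] yaxis yaw -3.9 j [-29.3  11.7  85.3   0.5  83.  -25.5] w 7.7 F [ 0.5 -0.4 -1.1] M [-0.09  0.02  0.04]
shift cm [-0.11  0.   -0.04] roll 0.1
```

carry_out(plan=[[[0,0,0,5],[0,0,0,5],[0,0,0,5],[0,0,0,5],[0,0,0,5],[0,0,0,5],[0,0,0,5],[0,0,0,5]]], jaw=0)

```text
time_s: 6.05
tcp_pos: [529.5, -229.6, 80.9]
eef_rot: [-157.9, 89.6, 66.7]
contact_force: [-0.4, -0.2, -0.0]
width: 7.7
```

```bash
python3 - <<'E'
from h import *
to([530.1,-229.5,81],-72)
E
```

```text
t 6.05 tcp [ 529.5 -229.6   80.9] xaxis [ 0.003  0.007 -1.   ] yaxis yaw -45.4 j [-29.3  11.6  85.4   0.4  83.   16. ] w 7.7 F [-0.4 -0.2 -0. ] M [-0.04  0.01  0.11]
shift cm [-0.01  0.03 -0.05] roll 26.6
```

carry_out(plan=[[[0,0,0,5],[0,0,0,5],[0,0,0,5],[0,0,0,5],[0,0,0,3],[0,0,0,2],[0,0,0,2],[0,0,0,2]]], jaw=0)

```text
time_s: 6.85
tcp_pos: [529.2, -229.3, 80.9]
eef_rot: [-124.1, 89.6, 70.4]
contact_force: [-0.3, -0.1, -0.7]
width: 8.1
```

```bash
python3 - <<'E'
from h import *
to([530.1,-229.5,81],-72)
E
```

```text
t 6.85 tcp [ 529.2 -229.3   80.9] xaxis [ 0.002  0.007 -1.   ] yaxis yaw -75.6 j [-29.3  11.6  85.4   0.4  83.1  46.2] w 8.1 F [-0.3 -0.1 -0.7] M [-0.04  0.    0.48]
shift cm [-0.01  0.04 -0.08] roll -3.6
```

The moment has risen from 0.11 to 0.48 N m, so the screw seems to be on its stop. I'll push a little further to be sure.

carry_out(plan=[[[0,0,0,3],[0,0,0,3],[0,0,0,2],[0,0,0,2],[0,0,0,2],[0,0,0,0],[0,0,0,0],[0,0,0,0]]], jaw=0)

```text
time_s: 7.65
tcp_pos: [528.7, -229.4, 80.9]
eef_rot: [-92.3, 89.8, 90.5]
contact_force: [-0.1, -0.6, -0.4]
width: 10.7
```

```bash
python3 - <<'E'
from h import *
to([530.1,-229.5,81],-72)
E
```

```text
t 7.65 tcp [ 528.7 -229.4   80.9] xaxis [-0.     0.004 -1.   ] yaxis yaw -87.2 j [-29.2  11.6  85.4   0.2  83.1  57.9] w 10.7 F [-0.1 -0.6 -0.4] M [-0.    0.03  0.74]
shift cm [-0.01  0.01 -0.14] roll -15.2
```

Past the stop, the jaws are pried open (10.7 mm) against a 0.74 N m moment, so the first screw is hard tight. I release it by opening, then rise straight up.

carry_out(plan=[[[0,0,0,0],[0,0,0,0],[0,0,0,0],[0,0,0,0],[-1,0,0,0],[-2,0,0,0],[-2,0,0,0],[-2,0,0,0]]], jaw=4)

```text
time_s: 8.45
tcp_pos: [526.8, -228.6, 150.7]
eef_rot: [-58.4, 89.4, 124.2]
contact_force: [-0.3, -0.3, -0.8]
width: 40.3
```

```bash
python3 w.py w4;python3 - <<'E'
from h import *
to([436.5,-362.5,160],-5.5)
E
```

```text
[485. 209.] 455 zmax 112.0 c [ 562.1 -310.4] size [ 8.  15.1] wing yaw 92.2
[535. 210.] 534 zmax 112.0 c [ 563.2 -337.2] size [ 8.3 16.8] wing yaw 92.5
[323. 234.] 387 zmax 112.2 c [ 545.3 -225. ] size [14.6  8. ] wing yaw 18.1
[335. 278.] 422 zmax 112.1 c [ 519.5 -233.3] size [16.3  8.1] wing yaw 18.0
[363. 445.] 440 zmax 111.9 c [ 410.5 -256.1] size [ 8.9 15.5] wing yaw 93.4
[401. 451.] 309 zmax 111.8 c [ 407.6 -280. ] size [11.7  8.4] wing yaw 76.0
cover ((489.4421691894531, -295.509033203125), (164.21145629882812, 142.1438751220703), 18.065332412719727) 68.77808287390158
t 8.5 tcp [ 528.8 -229.7  155.5] xaxis [ 0.001  0.005 -1.   ] yaxis yaw -87.4 j [-29.3   9.3  79.5   0.3  91.4  58.2] w 39.5 F [ 0.6 -0.7  2.8] M [-0.03 -0.1   0.04]
shift cm [-0.53 12.85  9.82] roll -81.9
```

View pics/w4.png

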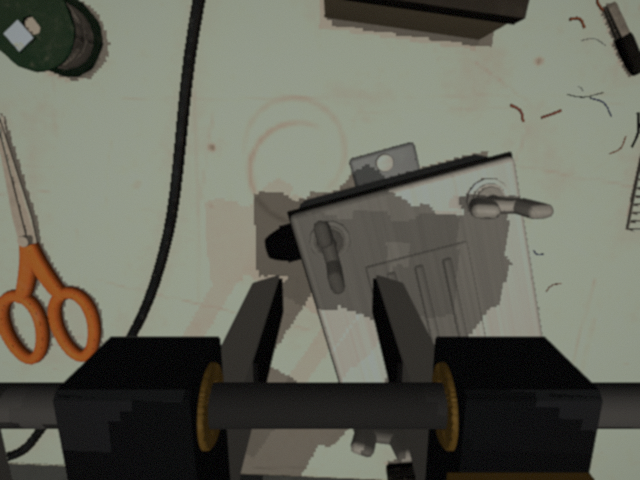

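The first screw's wings now lie at 18°, parallel to the 170 mm sides; it shows at (328,257) next to the gland. I go on to the diagonal screw, expected at about (436.6,-364.5) with its wings at about 85°.

carry_out(plan=[[[0,1.63,1.22,-8],[0,1.45,1.44,-8],[0,1.23,1.62,-8],[0,1.0,1.78,-8],[0,0.74,1.9,-8],[0,0.47,1.99,-8],[0,0.18,2.03,-8],[0,-0.1,2.04,-8]]], jaw=4)

```text
time_s: 9.3
tcp_pos: [440.2, -370.2, 160.0]
eef_rot: [108.9, 89.4, -1.7]
contact_force: [-0.2, -0.3, -0.5]
width: 39.7
```

```bash
python3 - <<'E'
from h import *
to([436.6,-364.5,150],-5.2)
E
```

```text
t 9.3 tcp [ 440.2 -370.2  160. ] xaxis [ 0.011 -0.    -1.   ] yaxis yaw -20.6 j [-46.    8.6  79.8   0.4  91.2 -25.4] w 39.7 F [-0.2 -0.3 -0.5] M [-0.04 -0.    0.04]
shift cm [ 1.   -0.55 -0.4 ] roll -15.4
```

carry_out(plan=[[[0,0,0,-5],[0,0,0,-5],[0,0,0,-5.4],[0.5,-0.4,-0.5,0],[0.5,0,0,0],[0,0,0,0],[0,0,0,0],[0,0,0,0]]], jaw=4)

```text
time_s: 10.1
tcp_pos: [434.2, -367.2, 149.1]
eef_rot: [87.0, 89.4, -8.1]
contact_force: [-0.6, 0.6, 0.4]
width: 39.9
```

```bash
python3 w.py w5; python3 - <<'E'
from h import *
to([436.6,-364.5,81],-5.2)
E
```

```text
[252.  50.] 601 zmax 112.3 c [ 409.8 -256.3] size [16.5  7.7] wing yaw 85.1
[253. 107.] 533 zmax 112.2 c [ 406.9 -282.3] size [16.   8.4] wing yaw 86.1
[562. 138.] 646 zmax 112.0 c [ 561.4 -311.2] size [ 8.2 16.5] wing yaw 90.9
[561. 188.] 623 zmax 112.3 c [ 562.4 -337.1] size [ 8.1 16.4] wing yaw 92.2
[331. 234.] 382 zmax 112.3 c [ 440.2 -349.9] size [14.5  8.1] wing yaw 84.8
[331. 280.] 401 zmax 112.2 c [ 437.9 -377.1] size [16.6  7.3] wing yaw 84.0
cover ((485.1141662597656, -296.7213134765625), (171.61123657226562, 142.34437561035156), 17.866849899291992) 68.97891843143539
t 10.15 tcp [ 434.3 -367.3  149.2] xaxis [ 0.011 -0.002 -1.   ] yaxis yaw -5.1 j [-46.2   7.9  81.7   0.4  89.9 -41.1] w 39.9 F [0.6 0.2 0.3] M [-0.   -0.07 -0.  ]
shift cm [ 6.82  0.13 -0.3 ] roll 0.1
```

View pics/w5.png

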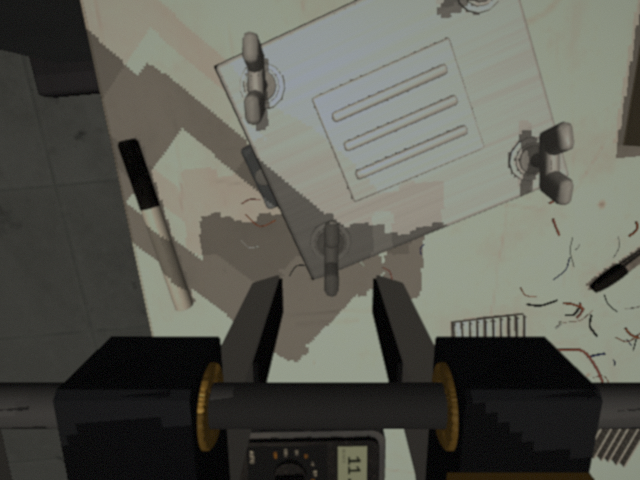

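The target screw at (331,258) is centred between the fingers to within 2 mm. Its corrected axis is (437,-365), wings at 85°. I descend.

carry_out(plan=[[[1.4,0.05,-0.05,0],[1.4,0.05,-0.05,0],[1.4,0.05,-0.05,0],[1.4,0,-0.05,0],[1.0,0,-0.05,0],[0,0,0,0],[0,0,0,0],[0,0,0,0]]], jaw=4)

```text
time_s: 10.95
tcp_pos: [436.1, -363.8, 74.9]
eef_rot: [104.7, 89.5, 9.6]
contact_force: [0.3, 1.1, -0.2]
width: 39.6
```

```bash
python3 w.py w6; python3 - <<'E'
from h import *
to([437,-365,81],-5)
E
```

```text
[210.  25.] 1419 zmax 112.3 c [ 409.5 -256.9] size [14.9  8.2] wing yaw 85.5
[214. 110.] 1248 zmax 112.2 c [ 406.8 -282.3] size [16.4  8.3] wing yaw 84.6
[331. 292.] 785 zmax 112.2 c [ 440.1 -350.1] size [15.2  7.4] wing yaw 84.5
[262. 313.] 787 zmax 115.8 c [ 415.7 -358.5] size [ 9.6 21.3] wing yaw 120.5
[393. 312.] 767 zmax 115.8 c [ 460.1 -362.4] size [21.1  9.6] wing yaw 49.2
[331. 355.] 879 zmax 112.0 c [ 437.8 -376.9] size [16.8  7.8] wing yaw 84.9
cover ((485.02105712890625, -296.56781005859375), (172.37261962890625, 141.77618408203125), 17.857391357421875) 69.02075089437935
t 11.0 tcp [ 436.3 -363.9   75.2] xaxis [ 0.009  0.001 -1.   ] yaxis yaw -5.1 j [-45.8  10.5  87.4   0.4  81.8 -40.7] w 40.2 F [ 1.   0.5 -0.7] M [-0.05 -0.05  0.06]
shift cm [-0.58  0.09  0.1 ] roll -0.1
```

carry_out(plan=[[[-0.5,0.1,0.1,0],[0,0,0,0],[0,0,0,0],[0,0,0,0],[0,0,0,0],[0,0,0,0],[0,0,0,0],[0,0,0,0]]], jaw=4)

```text
time_s: 11.8
tcp_pos: [438.4, -366.5, 83.6]
eef_rot: [81.5, 89.3, -13.6]
contact_force: [-0.7, -0.3, -0.8]
width: 40.3
```

carry_out(plan=[[[0,0,0,0],[0,0,0,0],[0,0,0,0],[0,0,0,0],[0,0,0,0],[0,0,0,0],[0,0,0,0],[0,0,0,0]]], jaw=0)

```text
time_s: 12.6
tcp_pos: [437.0, -366.2, 83.3]
eef_rot: [82.1, 89.4, -13.0]
contact_force: [-0.5, 0.1, 1.1]
width: 7.8
```

```bash
python3 - <<'E'
from h import *
to([437,-365,81],-72)
E
```

```text
t 12.6 tcp [ 437.  -366.2   83.3] xaxis [ 0.009 -0.002 -1.   ] yaxis yaw -5.1 j [-45.8  10.3  86.6   0.3  82.6 -40.8] w 7.8 F [-0.5  0.1  1.1] M [0.01 0.27 0.11]
shift cm [ 0.23 -0.02 -0.12] roll 66.9
```

Gripped at 7.8 mm with low forces. Now I turn it.

carry_out(plan=[[[0,0,0,5],[0,0,0,5],[0,0,0,5],[0,0,0,5],[0,0,0,5],[0,0,0,5],[0,0,0,5],[0,0,0,5]]], jaw=0)

```text
time_s: 13.4
tcp_pos: [435.7, -365.6, 83.3]
eef_rot: [127.5, 89.7, -9.2]
contact_force: [-0.9, 0.7, 0.8]
width: 7.5
```

```bash
python3 - <<'E'
from h import *
to([437,-365,81],-72)
E
```

```text
t 13.4 tcp [ 435.7 -365.6   83.3] xaxis [ 0.006 -0.001 -1.   ] yaxis yaw -46.7 j [-45.8  10.3  86.7   0.2  82.8   0.8] w 7.5 F [-0.9  0.7  0.8] M [0.03 0.36 0.07]
shift cm [ 0.23  0.04 -0.13] roll 25.3
```

carry_out(plan=[[[0,0,0,5],[0,0,0,5],[0,0,0,5],[0,0,0,5],[0,0,0,3],[0,0,0,3],[0,0,0,3],[0,0,0,3]]], jaw=0)

```text
time_s: 14.2
tcp_pos: [435.3, -364.8, 83.3]
eef_rot: [169.8, 89.8, -0.0]
contact_force: [-0.8, 0.1, 1.5]
width: 8.7
```

```bash
python3 - <<'E'
from h import *
to([437,-365,81],-72)
E
```

```text
t 14.2 tcp [ 435.3 -364.8   83.3] xaxis [ 0.004 -0.    -1.   ] yaxis yaw -79.8 j [-45.8  10.3  86.7   0.2  82.9  34. ] w 8.7 F [-0.8  0.1  1.5] M [0.08 0.32 0.59]
shift cm [ 0.23  0.05 -0.16] roll -7.8
```

The turn has gone past the stop: moment 0.59 N m, jaws pried to 8.7 mm. One more firm push, then release and rise.

carry_out(plan=[[[0,0,0,3],[0,0,0,2],[0,0,0,2],[0,0,0,0],[0,0,0,0],[0,0,0,0],[0,0,0,0],[0,0,0,0]]], jaw=0)

```text
time_s: 15.0
tcp_pos: [435.9, -364.6, 83.3]
eef_rot: [159.5, 89.8, -16.9]
contact_force: [-0.7, -0.1, 0.8]
width: 10.1
```

carry_out(plan=[[[0,0,0,0],[0,0,0,0],[0,0,0,0],[0,0,0,0],[-1,0,0,0],[-2,0,0,0],[-3,0,0,0],[-3,0,0,0]]], jaw=4)

```text
time_s: 15.8
tcp_pos: [433.9, -362.5, 171.7]
eef_rot: [-80.7, 89.6, 102.5]
contact_force: [-0.2, -0.8, -0.2]
width: 40.0
```

carry_out(plan=[[[-1,0,1.5,0],[-1,0,1.5,0],[-1,0,1.5,0],[-1,0,1.5,0],[0,0,1.5,0],[0,0,0,0],[0,0,0,0],[0,0,0,0]]])

```text
time_s: 16.6
tcp_pos: [351.1, -368.0, 216.6]
eef_rot: [-109.7, 89.8, 73.4]
contact_force: [0.2, -0.2, 0.2]
width: 39.8
```

```bash
python3 w.py w7; python3 - <<'E'
from h import *
to([437,-365,81],-72)
for n in("scene","side"):
    s=snapshot(n);P,ok=cloud(s)
    w=(ok&(P[...,2]>84)&(P[...,2]<118)&(abs(P[...,0]-482)<110)&(abs(P[...,1]+295)<110)).astype(np.uint8)
    N,L,st,ce=cv2.connectedComponentsWithStats(w)
    for i in range(1,N):
        if st[i,4]>15:
            r=cv2.minAreaRect(P[L==i][:,:2].astype(np.float32));print(n,np.round(ce[i]),np.round(r[0]),np.round(r[1],1),round(r[2],1))
cv2.imwrite("pics/s7.png",s["image"])
E
```

```text
[324.  85.] 308 zmax 112.4 c [ 451.1 -360.5] size [15.9  7.9] wing yaw 17.7
[335. 126.] 285 zmax 112.2 c [ 426.4 -368.5] size [16.5  7.9] wing yaw 17.7
[165. 142.] 325 zmax 112.3 c [ 409.6 -256.6] size [16.4  8. ] wing yaw 83.4
[204. 149.] 269 zmax 112.4 c [ 406.7 -283.2] size [15.   8.1] wing yaw 85.3
cover ((463.8975830078125, -303.7949523925781), (126.8156967163086, 142.1245574951172), 17.908411026000977) 69.02239472508634
t 16.65 tcp [ 351.2 -367.9  216.5] xaxis [ 0.001  0.004 -1.   ] yaxis yaw -86.9 j [-52.8  -0.3  82.8   0.2  97.7  34.1] w 39.9 F [ 0.6 -0.2 -1. ] M [-0.    0.03  0.01]
shift cm [13.56  0.22 -8.57] roll -14.9
scene [312. 207.] [ 559. -321.] [ 8.5 41.9] 3.5
scene [397. 218.] [ 435. -361.] [40.6  9.6] 20.2
scene [298. 254.] [ 528. -227.] [42.2  9.6] 16.9
scene [391. 266.] [ 404. -267.] [43.1  8.1] 83.1
side [295. 217.] [ 559. -322.] [ 7.9 42. ] 3.0
side [363. 221.] [ 436. -363.] [41.2 11.9] 21.6
side [363. 256.] [ 405. -268.] [42.4  7.6] 83.5
side [289. 252.] [ 528. -228.] [40.5  9.5] 17.8
```

View pics/w7.png

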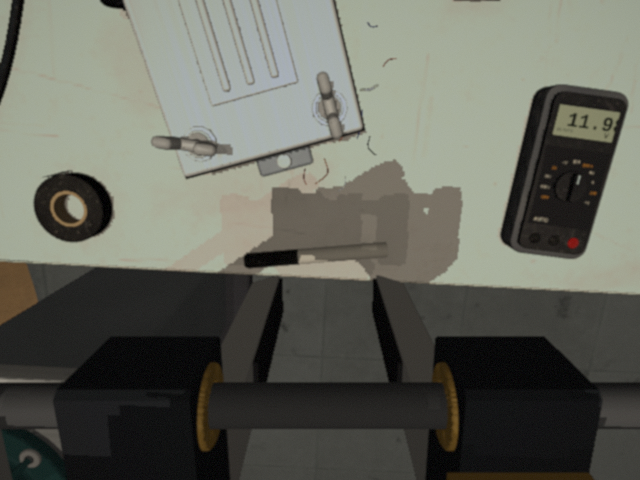

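View pics/s7.png

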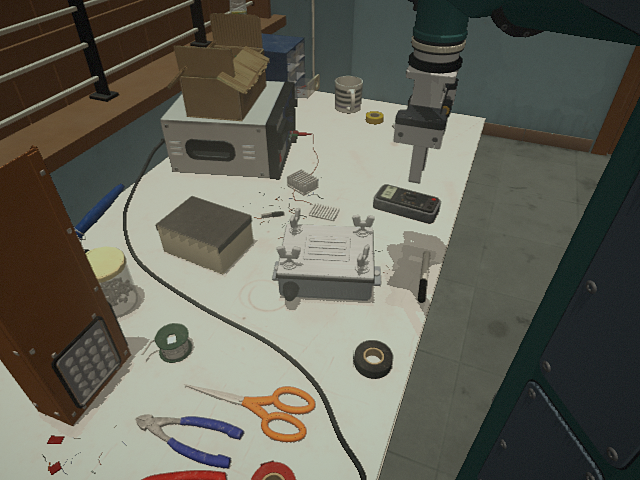

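Both target screws lie at about 18°, parallel to the long sides: at (289,252) and (363,221) in the side view, and (330,105) in the wrist view. The other two are unmoved at about 84° and 92°, and the gripper is clear. I hand in.

```bash
python3 - <<'E'
from h import *
print(ticket.job_done())
E
```

```text
the job is handed in; nothing more can be done
None
```

I tightened the wing screw beside the black gland first, then the one diagonally across from it, each clockwise to its hard stop. The job was handed in at about 16.7 s, with the arm clear of everything.

- **Stops reached:** pushing past the stop pried the jaws open from about 7.7 mm to over 10 mm on each screw. The turning moment read 0.74 N m on the first screw and 0.59 N m on the second, which was read before its final push.
- **Tight screws:** in the wrist camera the wings lie at about 18.0° on the first and 17.7° on the second, against 17.9° for the cover's long side. The coarser fixed cameras agree for the first (17–18°) but read 20–22° for the second. I trusted the wrist view and the felt stop for that one.
- **Loose screws:** the other two, at about 84–85° and 92°, are unchanged within the noise. The fixed cameras showed a 2–3° difference on the one across the 140 mm width (`screw_other2`). The wrist camera showed 92.4° before I turned anything and 92.2° after the first screw. It was out of view in the final wrist picture, so I took the difference as noise.
- **Calibration:** the wrist and fixed cameras disagreed by about 3 mm on where the screws stand. I corrected for this by comparing against the visible fingers before gripping.

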